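# Clip the castor of a vacuum's wheeled carriage

## Robot

A 6-joint arm with a two-finger parallel gripper is mounted at the origin on the work surface. World frame = base frame: x ahead of the robot, y to its left, z up, the work surface at z = 0. Lengths are in m, angles in rad, forces in N, time in s.
With the tool pointing down it reaches from about 0.275 to 0.875 m from the base axis. Payload 12.5 kg.
Tool frame: the origin (TCP) lies at the very end of the fingers, on their centre line; the grasp point (between the pads) lies bot.grasp_offset behind it (bot.grasp_offset is the distance from the TCP to the grasp point, in m); z points along the fingers, y is the direction in which the jaws open and shut (so a half turn about z gives the same grasp; the last joint's range is limited). The gripper opens to 85 mm and grips with 20 to 120 N. Pads are 22 mm wide; open, the fingers measure 114 mm over their backs; the gripper's body (76 mm by 85 mm) begins 54 mm behind the grasp point. The pads swing forward as they close: fully open they stand 13 mm farther back than shut.
Start: joints at [1.089, 0.351, 1.652, -0, 1.139, -0.085], TCP at [0.213, 0.507, 0.2] pointing down, gripper open.
Joint ranges: [-2.75, 2.75], [-0.79, 2.1], [0.01, 2.65], [-1.57, 4.71], [0.07, 3.14], [-2.87, 2.87]. Speed limits (rad/s): [2.22, 2.22, 2.79, 3.14, 3.14, 3.14].

## Interface

Orientations are given as a 3x3 rotation matrix whose columns are the frame's x, y, z axes.
In Python, from plant import bot gives the robot as it stands. Calls block until the motion is done:
- bot.move_to(position, orientation): joint-space move of the TCP to a pose.
- bot.line_to(position, attitude=None, v=0.15): straight line of the TCP; attitude=None keeps the orientation; v is the mean speed in m/s.
- bot.movej(angles): joint-space move.
- bot.release() and bot.clamp(effort=None): open the fingers fully, or close them until they stop; effort is the grip in N (None keeps the last).
- bot.wait(seconds).
- bot.ik(position, orientation): joint angles nearest the present ones, or None.
- bot.get_state(): the state.
- bot.get_image(name): name is "scene" or "top"; returns a dict with "img" (384x512x3 uint8, red, green, blue), "z_map" (384x512 float32, m along the optical axis (not along the pixel's ray), 0 where there is no reading), "K" (3x3 intrinsics, pixels), "rvec" (rotation vector, rad) and "tvec" (3), from world to camera coordinates, as OpenCV has them. Camera axes: x right, y down, z forward; pixel columns grow to the right and rows downward; lengths in m; the calibration is good to about 2 mm. A picture is of the moment at which its call begins.
A pose or a line that the arm cannot do raises bot.MotionError and nothing moves.
- bot.close_job(): hands the job in, once; it reports no verdict.
The state is a dict: "time_s": time; "qpos": joint angles; "qvel": joint speeds; "tau": joint torques, N m; "tool_pos": TCP position; "ee_rot": TCP orientation; "wrist_force": force on the tool from outside, world axes, zero at the start; "torque": the same for the moment, N m; "opening": finger opening in m.
Only numpy, scipy, OpenCV 4.12 (cv2) and the standard library are available. Lean on these libraries where they do the work, as an engineer would, in place of code of your own. Each camera call takes 0.05 s, during which the arm holds its last target. There are 200 camera calls.

## Task

With the orange scraper, wipe the three stones off the carriage's black deck and stand or lay the scraper back on the bench. Then press the yellow spring clip sideways into the groove of the steel castor stem until it snaps fully home, flat on the deck, and let go. Do not touch the stones with the hand or arm itself, and do not shift the bottle, the canister or the black cap.

Things in the scene. Friction and masses are not known exactly. Their poses are not given: they have to be found in the camera images.
- deck (a point): Centre of the top face of the carriage's deck: a fixed black plate 200 (x) by 240 (y), on three wheels, its top level and 85 above the bench, no rim. x points along the deck to the end with the castor stem, whose axis is 65 along +x from here, on the centre line; z up. The -x edge, 100 from here, faces roughly towards the robot. Sizes in mm.
- groove (a point): Middle of the groove of the upright steel castor stem, on its axis, 7 above the deck. The groove is 14 high, from the deck up to the stem's head; neck diameter 28, head diameter 40, top of the head 25 above the deck. Axes as deck. Sizes in mm.
- clip: Loose yellow spring clip, flat on the bench, 60 to 110 g, 8 thick, 106 long, 67 wide at the flared mouth. Origin under its seat centre, x out of the mouth, z up. Two spring arms, 32 apart, narrow to a 22 gap at lips 12.5 ahead of the seat, then flare to 26 ahead. It cannot pass over the stem's head; pushed sideways, the lips spring apart (6 to 18 N) and snap shut past the neck. Sizes in mm.
- clip_seat (a point): Centre of the clip's seat, half-way through its thickness (4 above its underside); it must come onto the stem's axis. The seat's back wall is 15.5 behind it, so seated play is about 1.5. Axes as clip. Sizes in mm.
- clip_tab (a point): Middle of the clip's upright grip tab, 32 above the clip's underside and 68 behind the seat centre (-x of the clip). Tab 14 thick along x, 34 wide along y, from 8 to 56 above the underside; the tail below it is 26 wide and reaches 12 behind this point. Axes as clip. Sizes in mm.
- scraper: Loose scraper block, 110 to 230 g, standing on its blade on the bench; origin under its centre, z up. White blade along its y: 150 long, 16 thick (x), 22 high, with a foot 36 (x) by 20 by 4 near each end. Above the blade the orange grip, 110 (y) by 30 (x), from 22 to 72 above the underside. Sizes in mm.
- scraper_grip (a point): Middle of the scraper's orange grip, 45 above its underside. Axes as scraper. Sizes in mm.
- stone0_mid (a point): Middle of a loose grey stone, 24 by 18 by 13, 14 g, on the deck between the stem and the -x edge. Sizes in mm.
- stone1_mid (a point): Middle of a second stone, the same size. Sizes in mm.
- stone2_mid (a point): Middle of a third stone, the same size. Sizes in mm.
- bottle: White bottle with black cap, 66 diameter, 210 tall, standing on the bench; origin under its centre. Leave alone. Sizes in mm.
- canister: Full pale canister, 100 by 160 by 240 tall, standing on the bench; origin under its centre. Leave alone. Sizes in mm.
- cap: Small open black cap, 48 diameter, 45 tall, on the bench; origin under its centre. Leave alone. Sizes in mm.
Things that resemble listed ones, but are neither listed nor needed, are in the scene too. What is shaped like the scraper but purple is not meant. There is more than one size of the clip; the job needs the larger.

How it is judged:
By the outcome, as a careful person would: the job done as asked, in the order asked, and still so for the second after the job is handed in, with the robot touching nothing.
It also fails if it takes over 72 s, if anything falls off the work surface, if the arm or the gripper's body presses on something with over 40 N, if the wrist force passes 120 N, or if a joint passes its speed limit or range.

## Working session

There is one attempt and no reset: what is moved stays moved. The work goes in short steps, each a Python script; the robot and the scene stay as the last script left them, time stands still between calls to the robot, and variables do not carry over. Pictures are saved under pics/ and viewed, about 8 in all and at most 12, crops included, and the job is handed in when it is done.

```bash
ls; mkdir -p pics
cat > h.py <<'E'
from plant import bot
import numpy as np, cv2
def shot(name,save):
    d=bot.get_image(name); np.savez('pics/'+save+'.npz',**d)
    cv2.imwrite('pics/'+save+'.png',cv2.resize(d['img'][:,:,::-1],(800,600),interpolation=cv2.INTER_CUBIC)); return d
def cloud(d):
    K=d['K'];z=d['z_map'];v,u=np.mgrid[:384,:512]
    P=np.stack([(u-K[0,2])/K[0,0]*z,(v-K[1,2])/K[1,1]*z,z],-1)
    R=cv2.Rodrigues(np.asarray(d['rvec']))[0]
    return (P-np.asarray(d['tvec']).ravel())@R
def load(s): return dict(np.load('pics/'+s+'.npz'))
E
python3 - <<'E'
from h import *
print(bot.get_state(),bot.grasp_offset)
for n in('scene','top'):
    d=shot(n,n+'0');R=cv2.Rodrigues(d['rvec'])[0];print(n,-R.T@d['tvec'].ravel(),R[2],d['K'][0])
E
```

```text
pics
{'time_s': 0.0, 'qpos': array([ 1.08938321e+00,  3.51253851e-01,  1.65248249e+00, -2.70443741e-05,
        1.13905815e+00, -8.46193867e-02]), 'qvel': array([-0.00094843, -0.00053042, -0.00157038,  0.00148218, -0.0012746 ,
       -0.0013913 ]), 'tau': array([-1.59643714e-03, -5.06086993e+01, -2.91418236e+01, -1.22283373e-04,
        4.30125961e-03,  6.77699040e-05]), 'tool_pos': array([0.21236807, 0.5069267 , 0.19932659]), 'ee_rot': array([[-9.22309197e-01,  3.86452403e-01, -5.34721107e-04],
       [ 3.86452765e-01,  9.22308572e-01, -1.07661701e-03],
       [ 7.71166296e-05, -1.19961822e-03, -9.99999277e-01]]), 'wrist_force': array([ 0.09450371,  0.02752649, -0.25968224]), 'torque': array([ 0.02210788, -0.03104409, -0.00634373]), 'opening': 0.08550220264784181} 0.0187
scene [1.20924682 0.23619232 1.15159439] [-0.50328079 -0.15937676 -0.84929824] [462.57401267   0.         261.20425275]
top [0.40287384 0.00575245 1.379431  ] [ 0.13264237  0.00162842 -0.99116263] [495.50177612   0.         262.74629578]
```

View pics/scene0.png

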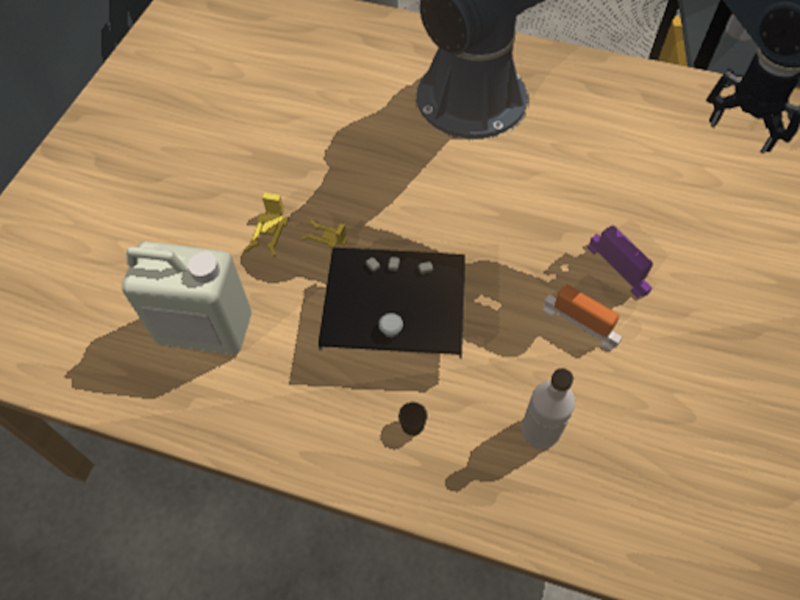

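View pics/top0.png

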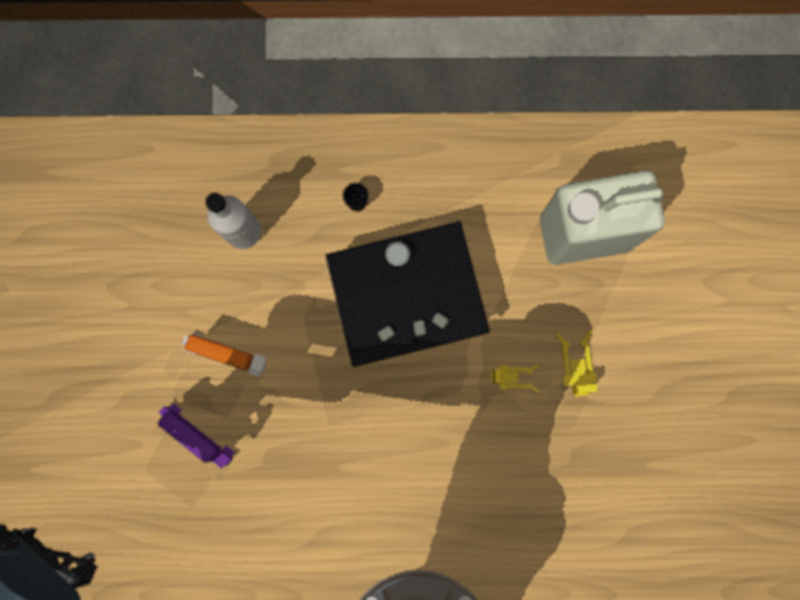

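Top view (800x600): the orange scraper is at (225,353), and the purple look-alike at (195,437) is not meant. There are two yellow clips, at (578,370) and (510,377). The first looks larger, with a tall tab. The stones are at (386,333), (420,328) and (440,320), and the stem at (397,253). Next I measure and check an enlarged crop.

```bash
cat > m.py <<'E'
from h import *
import sys
def rect(P): 
    (c,s,a)=cv2.minAreaRect((P[:,:2]*1000).astype(np.float32)); return np.round(c,1),np.round(s,1),round(a,1)
if __name__=='__main__':
  for n in ('top0','scene0'):
    d=load(n);P=cloud(d);hsv=cv2.cvtColor(d['img'],cv2.COLOR_RGB2HSV);h,s,v=hsv[...,0].astype(int),hsv[...,1].astype(int),hsv[...,2].astype(int)
    ok=d['z_map']>0
    dk=ok&(abs(P[...,2]-.085)<.006)&(v<60)&(P[...,0]>.3)
    dk=cv2.morphologyEx(dk.astype(np.uint8),cv2.MORPH_OPEN,np.ones((3,3)))>0
    n_,L,S,C=cv2.connectedComponentsWithStats(dk.astype(np.uint8)); k=1+S[1:,4].argmax(); D=P[L==k]
    print(n,'deck',rect(D),D[:,2].mean())
    c0=D.mean(0)
    near=ok&(np.hypot(P[...,0]-c0[0],P[...,1]-c0[1])<.15)&(P[...,2]>.09)
    n_,L,S,C=cv2.connectedComponentsWithStats((near&(s<80)&(v>60)).astype(np.uint8))
    for k in range(1,n_):
        if S[k,4]>8: Q=P[L==k];print(' on deck',S[k,4],rect(Q),np.round(Q[:,2].max(),4),np.round(np.median(Q,0),4))
    for nm,m in (('orange',(h>4)&(h<14)&(s>190)&(v>110)),('yellow',(h>=24)&(h<34)&(s>170))):
        m=m&ok&(P[...,2]>-.01)&(P[...,0]>.2)
        n_,L,S,C=cv2.connectedComponentsWithStats(m.astype(np.uint8))
        for k in range(1,n_):
            if S[k,4]>25:
                Q=P[L==k];print(' ',nm,S[k,4],C[k],rect(Q),np.round(Q[:,2].max(),4))
                for lo,hi in((.003,.014),(.02,.07),(.048,.062),(.066,.078)):
                    q=Q[(Q[:,2]>lo)&(Q[:,2]<hi)]
                    if len(q)>8: print('    z',lo,hi,len(q),rect(q))
E
python3 m.py
python3 - <<'E'
from h import *
im=load('top0')['img'][:,:,::-1]; im2=load('scene0')['img'][:,:,::-1]
a=cv2.resize(im[200:265,305:395],(800,578))[:, :]
b=cv2.resize(im2[115,:][None],(1,1))
A=cv2.resize(im[205:260,305:390],None,fx=4.6,fy=4.6,interpolation=2);B=cv2.resize(im2[115:170,150:235],None,fx=4.6,fy=4.6,interpolation=2)
C=cv2.resize(im[205:260,100:185],None,fx=4.6,fy=4.6,interpolation=2);D=cv2.resize(im2[175:230,335:420],None,fx=4.6,fy=4.6,interpolation=2)
cv2.imwrite('pics/crop1.png',np.vstack([np.hstack([A,B]),np.hstack([C,D])]))
E
```

```text
top0 deck (array([595.8,  15. ]), array([199. , 238.3]), 13.7) 0.0851303787638584
 on deck 182 (array([658.3,  30.2]), array([37.7, 38.5]), 46.3) 0.1179 [0.658  0.0301 0.1099]
 on deck 61 (array([547.1, -39.4]), array([24. , 17.7]), 53.6) 0.1034 [ 0.5462 -0.0395  0.0975]
 on deck 61 (array([535.2,  -5.5]), array([15.7, 23.7]), 89.7) 0.1022 [ 0.5337 -0.0055  0.0973]
 on deck 61 (array([526.3,  50.4]), array([17.4, 23.4]), 27.0) 0.1039 [0.5259 0.0516 0.0965]
  orange 367 [138.21253406 224.42234332] (array([500.1, 337.5]), array([105. ,  26.6]), 71.4) 0.0786
    z 0.02 0.07 88 (array([500.4, 338.3]), array([103.4,  26.6]), 71.4)
    z 0.066 0.078 358 (array([500.1, 337.5]), array([105. ,  26.6]), 71.4)
  yellow 434 [370.92626728 237.32718894] (array([ 478., -285.]), array([109.2,  58.9]), 5.1) 0.0607
    z 0.003 0.014 327 (array([ 478., -285.]), array([109.2,  58.9]), 5.1)
    z 0.02 0.07 77 (array([ 433. , -289.3]), array([13.3, 33.9]), 0.3)
    z 0.048 0.062 67 (array([ 433. , -289.6]), array([13.3, 33.1]), 0.3)
  yellow 181 [323.7679558  240.33149171] (array([ 453.9, -169.3]), array([70.6, 38.7]), 83.3) 0.0476
    z 0.003 0.014 121 (array([ 454. , -168.5]), array([68.9, 38.7]), 83.3)
    z 0.02 0.07 37 (array([ 456.3, -139.2]), array([10.1, 24. ]), 82.8)
scene0 deck (array([598.1,  15.6]), array([199.8, 237.8]), 13.6) 0.08682397154403483
 on deck 51 (array([548.8, -38.9]), array([22.4, 16.8]), 49.2) 0.1049 [ 0.5496 -0.0384  0.0986]
 on deck 52 (array([535.5,  -3.7]), array([24.1, 16.7]), 17.2) 0.1046 [ 0.5376 -0.0032  0.099 ]
 on deck 53 (array([528.,  52.]), array([16.8, 22. ]), 30.4) 0.1044 [0.5288 0.0526 0.0993]
 on deck 173 (array([660.2,  31.5]), array([39.6, 36.8]), 73.3) 0.1161 [0.6618 0.0322 0.1111]
```

View pics/crop1.png

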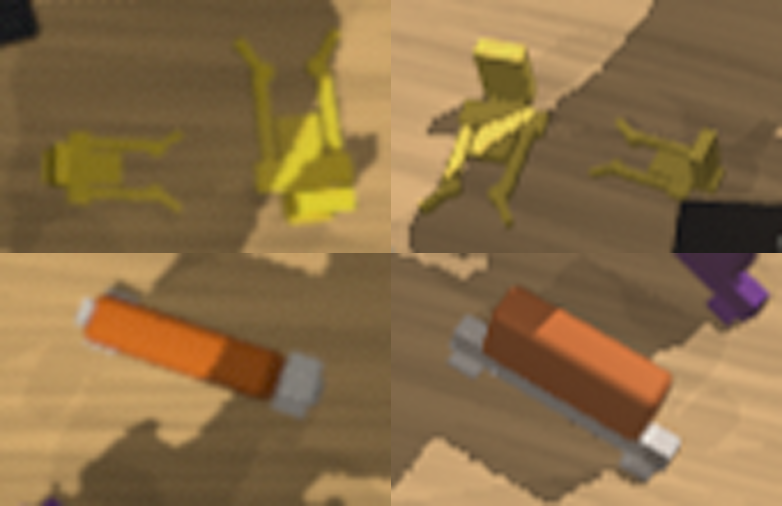

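The crop confirms the targets. The left clip (world about 0.478,-0.285) is the larger one: 109 mm long with a tab 34 mm wide, against 70 mm for the other. Its mouth faces +x. The scraper I need is the orange one with the white blade. I'll refine the clip yaw and check clearance to the purple one.

Run:
```python
from h import *
from m import rect
for n in('top0','scene0'):
    d=load(n);P=cloud(d);ok=d['z_map']>0;X,Y,Z=P[...,0],P[...,1],P[...,2]
    hsv=cv2.cvtColor(d['img'],cv2.COLOR_RGB2HSV).astype(int);h,s=hsv[...,0],hsv[...,1]
    b=ok&(X>.37)&(X<.56)&(Y>-.36)&(Y<-.22)&(Z>.004)&(h>22)&(h<36)&(s>120)
    flat=P[b&(Z<.016)];tab=P[b&(Z>.05)];print(n,'clip',len(flat),rect(flat),'tab',len(tab),rect(tab),tab.mean(0).round(4))
    # arms: left/right edges in slices along x
    for x0 in np.arange(.42,.535,.01):
        q=flat[abs(flat[:,0]-x0)<.005,1]
        if len(q):print('  %.3f  %.4f %.4f'%(x0,q.min(),q.max()),len(q))
    b=ok&(X>.43)&(X<.57)&(Y>.25)&(Y<.42)&(Z>.064)
    q=P[b];print(n,'scraper top',len(q),rect(q),q[:,2].mean(),q[:,:2].mean(0))
    b=ok&(h>130)&(h<160)&(s>90)&(Z>.003)&(X>.2)&(Y>.2);q=P[b];print('purple',len(q),rect(q),q[:,2].max())
```

```text
top0 clip 383 (array([ 477.3, -286.2]), array([110.9,  62.5]), 5.1) tab 68 (array([ 433. , -289.6]), array([13.3, 33.1]), 0.3) [ 0.4334 -0.2888  0.0561]
  0.420  -0.3026 -0.2775 13
  0.430  -0.3012 -0.2992 2
  0.440  -0.3065 -0.2609 23
  0.450  -0.3177 -0.2615 77
  0.460  -0.3137 -0.2618 47
  0.470  -0.3103 -0.2622 59
  0.480  -0.3083 -0.2623 49
  0.490  -0.3074 -0.2626 25
  0.500  -0.3079 -0.2594 23
  0.510  -0.3055 -0.2600 25
  0.520  -0.3065 -0.2535 25
  0.530  -0.3090 -0.2505 13
top0 scraper top 458 (array([499.9, 339.2]), array([109.8,  29.8]), 70.6) 0.07143600967911483 [0.49953382 0.33801461]
purple 661 (array([456.5, 342.9]), array([143.5, 511.2]), 67.7) 0.3728117984963111
scene0 clip 276 (array([ 486.1, -282.8]), array([99.7, 57.6]), 5.4) tab 48 (array([ 435.5, -287.1]), array([31.7, 14.3]), 86.4) [ 0.4362 -0.2878  0.0565]
  0.440  -0.3011 -0.2612 25
  0.450  -0.3152 -0.2588 41
  0.460  -0.3133 -0.2564 49
  0.470  -0.3110 -0.2603 39
  0.480  -0.3074 -0.2609 39
  0.490  -0.3078 -0.2584 24
  0.500  -0.3087 -0.2583 15
  0.510  -0.3045 -0.2598 16
  0.520  -0.3007 -0.2571 16
  0.530  -0.3071 -0.2511 11
scene0 scraper top 424 (array([501.4, 339.8]), array([109.8,  32.1]), 71.9) 0.07285215319289595 [0.5038207  0.34024439]
purple 379 (array([361.5, 385.1]), array([147.8,  28.5]), 51.1) 0.07990026908486557
```

```bash
cat >> h.py <<'E'
def Rd(a,flip=False):
    a=np.radians(a)+(np.pi if flip else 0); y=np.array([np.cos(a),np.sin(a),0]);z=np.array([0,0,-1.])
    return np.c_[np.cross(y,z),y,z]
YAW=13.65;DECK=np.array([.597,.0153])
def dk(x,y,z):  # deck coords (m) -> world
    c,s=np.cos(np.radians(YAW)),np.sin(np.radians(YAW)); return np.array([DECK[0]+c*x-s*y,DECK[1]+s*x+c*y,.0855+z])
def st(t=''):
    s=bot.get_state();print(t,'t%.2f'%s['time_s'],s['tool_pos'].round(4),'F',s['wrist_force'].round(1),'open %.4f'%s['opening']);return s
E
python3 - <<'E'
from h import *
for f in(0,1):
    for p,a in(((.5006,.3395,.2),-18.8),((*dk(-.02,.005,.2)[:2],.2),13.65),((*dk(-.125,.005,.2)[:2],.118),13.65),((.4342,-.2888,.03),5.2),(dk(-.003,0,.025),13.65)):
        q=bot.ik(np.array(p),Rd(a,f));print(f,a,None if q is None else np.round(q,2))
E
```

```text
0 -18.8 [ 0.52  0.45  1.5  -0.    1.19  0.85]
0 13.65 [-0.05  0.4   1.58 -0.    1.16 -0.29]
0 13.65 [-0.12  0.33  1.92 -0.    0.89 -0.36]
0 5.2 [-0.68  0.54  1.85 -0.    0.75 -0.77]
0 13.65 [-0.05  0.53  1.61 -0.    1.   -0.29]
1 -18.8 [ 0.52  0.45  1.5  -0.    1.19 -2.29]
1 13.65 [-0.05  0.4   1.58 -0.    1.16  2.85]
1 13.65 [-0.12  0.33  1.92 -0.    0.89  2.79]
1 5.2 [-0.68  0.54  1.85 -0.    0.75  2.37]
1 13.65 [-0.05  0.53  1.61 -0.    1.    2.85]
```

Run:
```python
from h import *
g=np.array([.5006,.3395]);R=Rd(-18.8)
bot.move_to(np.array([*g,.12]),R);bot.line_to(np.array([*g,.0315]),v=.15);st('at')
bot.clamp(60);st('grip')
bot.line_to(np.array([*g,.2]),v=.25);st('up')
p=dk(-.022,.005,0);R2=Rd(YAW)
bot.move_to(np.array([p[0],p[1],.2]),R2);st('over')
shot('scene','s1')
```

```text
at t2.13 [0.501  0.34   0.0324] F [-0.1  0.4 -0.4] open 0.0854
grip t2.69 [0.501  0.3396 0.0321] F [-0.3 -1.1  5.9] open 0.0283
up t3.52 [0.4998 0.3391 0.1983] F [-0.2  0.1 -1.8] open 0.0285
over t4.78 [0.5743 0.0157 0.1995] F [ 0.3  0.  -0.8] open 0.0280
```

View pics/s1.png

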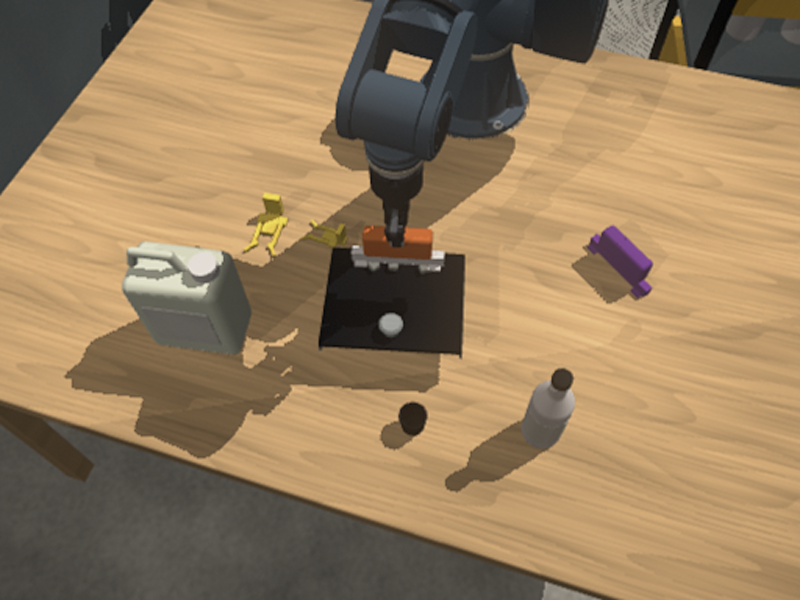

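The scraper is held level above the deck, at (398,245) in the image. Now the sweep.

Run:
```python
from h import *
def at(x,z): p=dk(x,.005,0);return np.array([p[0],p[1],z])
bot.line_to(at(-.022,.126),v=.15);s=st('low')
f0=s['wrist_force'][2];z=.122
while z>.112:
    bot.line_to(at(-.022,z),v=.05);F=bot.get_state()['wrist_force'][2]
    if F-f0>4: break
    z-=.001
st('contact %.4f'%z)
z+=.001
bot.line_to(at(-.075,z),v=.06);st('mid')
bot.line_to(at(-.128,z),v=.06);st('end')
shot('scene','s2');shot('top','t2')
```

```text
low t5.47 [0.575  0.0152 0.1267] F [-0.2  0.2 -1.1] open 0.0279
contact 0.1160 t7.22 [0.5749 0.015  0.1171] F [-1.7 -0.8  9.8] open 0.0282
mid t8.25 [0.5228 0.0024 0.1171] F [1.4 0.1 8.6] open 0.0281
end t9.28 [ 0.4716 -0.01    0.1169] F [-0.   0.9 -3.1] open 0.0282
```

View pics/s2.png

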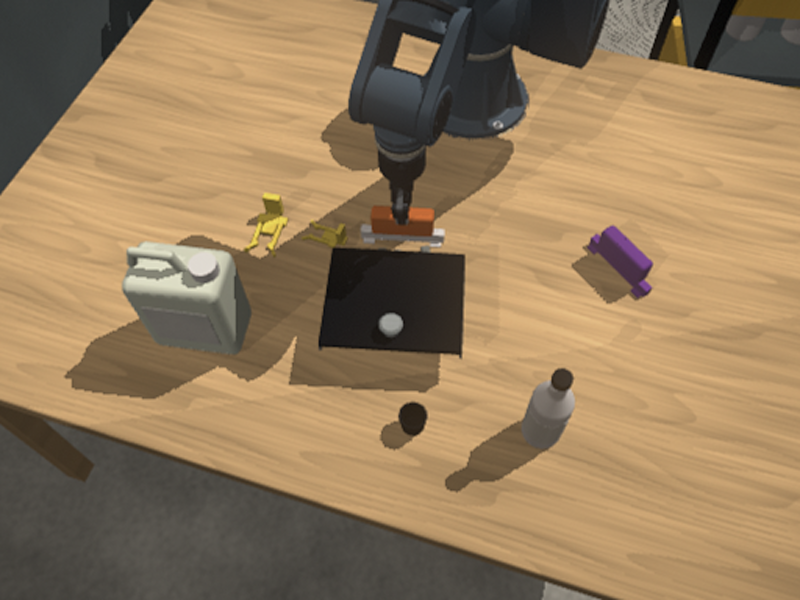

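The deck is clear, with a stone just visible below the edge at (425,248). Now I put the scraper back where it stood.

Run:
```python
from h import *
p=bot.get_state()['tool_pos'];bot.line_to(np.array([p[0],p[1],.2]),v=.25)
g=np.array([.5006,.3395])
bot.move_to(np.array([*g,.13]),Rd(-18.8));bot.line_to(np.array([*g,.0345]),v=.12);s=st();f0=-1.
z=.0335
while z>.028 and bot.get_state()['wrist_force'][2]<2.5: bot.line_to(np.array([*g,z]),v=.05);z-=.001
st('down');bot.release();st('rel')
bot.line_to(np.array([*g,.15]),v=.2);
bot.move_to(np.array([.42,-.15,.22]),Rd(5.2));st()
bot.move_to(np.array([.4342,-.2888,.12]),Rd(5.2));st('above clip')
shot('top','t3');shot('scene','s3')
```

```text
t12.15 [0.5011 0.3397 0.0353] F [ 0.4  0.8 -1.5] open 0.0279
down t12.90 [0.5009 0.3395 0.0322] F [-1.1 -1.7  5. ] open 0.0284
rel t13.49 [0.5006 0.3395 0.0315] F [-0.4  0.3 -0.7] open 0.0857
 t16.05 [ 0.4203 -0.1496  0.2198] F [-1.1  0.5  0.6] open 0.0854
above clip t16.77 [ 0.4345 -0.2881  0.1205] F [-0.1  1.3 -1.1] open 0.0851
```

View pics/s3.png

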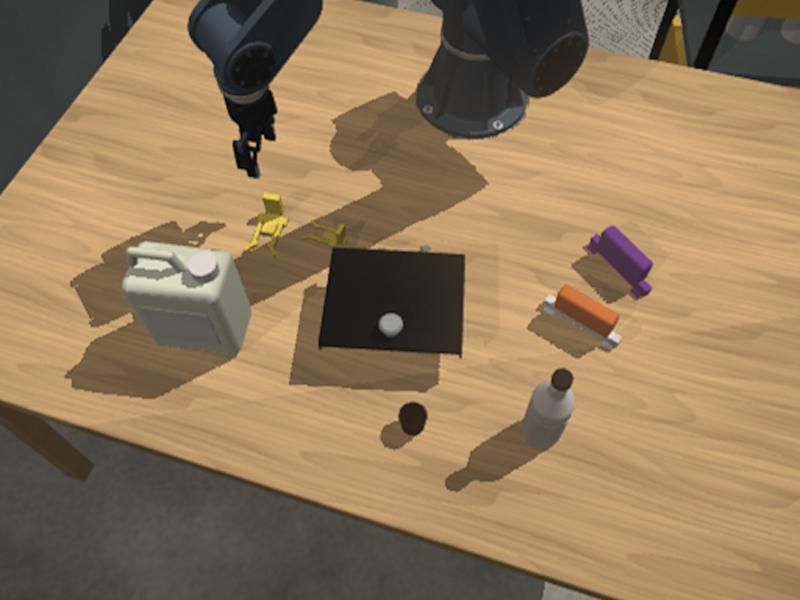

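The scraper is standing back at (585,313), the deck is empty, and the clips have not moved. Now I pick up the clip.

Run:
```python
from h import *
from m import rect
g=np.array([.4345,-.2888])
bot.line_to(np.array([*g,.0235]),v=.15);st('at');bot.clamp(80);st('grip')
bot.line_to(np.array([*g,.19]),v=.2)
p=dk(-.06,0,0);bot.move_to(np.array([p[0],p[1],.19]),Rd(YAW));s=st('over')
bot.line_to(np.array([p[0],p[1],.135]),v=.15);bot.wait(.2);s=st('low');T=s['tool_pos']
for n in('top','scene'):
    d=shot(n,n[0]+'4');P=cloud(d);ok=d['z_map']>0
    hsv=cv2.cvtColor(d['img'],cv2.COLOR_RGB2HSV).astype(int);h,sa=hsv[...,0],hsv[...,1]
    m=ok&(h>22)&(h<36)&(sa>120)&(P[...,2]>.095)&(np.hypot(P[...,0]-T[0],P[...,1]-T[1])<.16)
    q=P[m];c,s_=np.cos(np.radians(YAW)),np.sin(np.radians(YAW));l=(q[:,:2]-T[:2])@np.array([[c,-s_],[s_,c]])
    print(n,len(q),'local x range',l.min(0).round(4),l.max(0).round(4))
    fl=q[:,2]<.135
    for x0 in np.arange(.02,.1,.01):
        w=fl&(abs(l[:,0]-x0)<.005)
        if w.sum()>2:print('  %.2f y %.4f..%.4f z %.4f'%(x0,l[w,1].min(),l[w,1].max(),np.median(q[w,2])),w.sum())
    cx,cy=(182,140) if 0 else (0,0)
a=[cv2.resize(load(k)['img'][y:y+120,x:x+160,::-1],(400,300),interpolation=2) for k,y,x in(('t4',130,190),('s4',120,190))]
cv2.imwrite('pics/c4.png',np.hstack(a))
```

```text
at t17.67 [ 0.4351 -0.289   0.0244] F [-0.4 -0.5  0.3] open 0.0852
grip t18.43 [ 0.4348 -0.289   0.0238] F [1.8 0.8 5.2] open 0.0077
over t20.58 [5.386e-01 2.000e-04 1.897e-01] F [-0.2 -0.   0.4] open 0.0075
low t21.30 [0.5393 0.001  0.136 ] F [-0.9  0.1 -0.9] open 0.0071
top 4 local x range [ 0.0963 -0.0312] [ 0.0986 -0.0281]
scene 522 local x range [-0.008  -0.0319] [0.1028 0.0309]
  0.02 y -0.0285..0.0283 z 0.1220 69
  0.03 y -0.0249..0.0287 z 0.1226 52
  0.04 y -0.0212..0.0244 z 0.1222 56
  0.05 y -0.0230..0.0225 z 0.1220 51
  0.06 y -0.0222..0.0231 z 0.1221 22
  0.07 y -0.0214..0.0238 z 0.1222 23
  0.08 y -0.0224..0.0219 z 0.1221 37
  0.09 y -0.0298..0.0279 z 0.1213 28
```

View pics/c4.png

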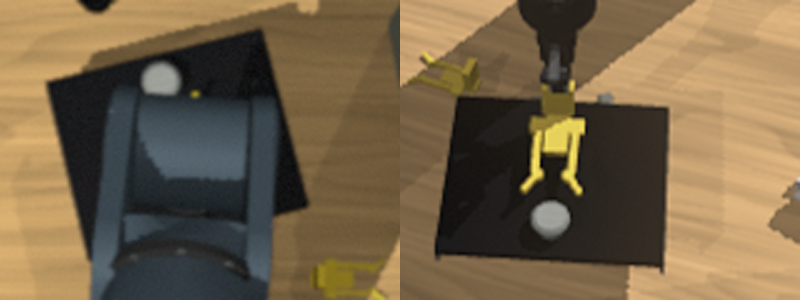

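The clip is held level and square to the deck, centred within about 0.5 mm of the stem line. Its tip reads about 5 mm further forward than nominal, so I insert under force feedback.

```bash
cat > ins.py <<'E'
from h import *
c,s_=np.cos(np.radians(YAW)),np.sin(np.radians(YAW))
def at(x,z): p=dk(x,.0005,0);return np.array([p[0],p[1],z])
def F():
    f=bot.get_state()['wrist_force'];return np.array([c*f[0]+s_*f[1],-s_*f[0]+c*f[1],f[2]])
def X():
    p=bot.get_state()['tool_pos'][:2]-DECK;return np.array([c*p[0]+s_*p[1],-s_*p[0]+c*p[1]])*1000
E
python3 - <<'E'
from ins import *
bot.line_to(at(-.075,.135),v=.1);bot.line_to(at(-.075,.1115),v=.1);f0=F();z=.1105;print(f0)
while z>.104:
    bot.line_to(at(-.075,z),v=.05)
    if F()[2]-f0[2]>3:break
    z-=.001
st('deck contact %.4f'%z);z+=.0015
bot.line_to(at(-.075,z),v=.05);bot.line_to(at(-.035,z),v=.08);st('near')
x=-.035
while x<.006:
    x+=.002;bot.line_to(at(x,z),v=.04);f=F();print('%.3f'%x,X().round(1),f.round(1))
    if abs(f[0])>32 or abs(f[1])>15:break
st('end %.4f'%z);shot('scene','s5')
im=load('s5')['img'][120:240,190:350,::-1];cv2.imwrite('pics/c5.png',cv2.resize(im,(800,600),interpolation=2))
E
```

```text
[-0.00913936  0.65427862  0.37536998]
deck contact 0.1085 t22.83 [ 0.5243 -0.0019  0.1088] F [-0.1  1.1  3.5] open 0.0074
near t23.73 [0.5625 0.0075 0.1098] F [-0.2  0.6 -1.4] open 0.0076
-0.033 [-33.1   0.5] [-0.5 -0.4 -0.4]
-0.031 [-30.9   0.5] [ 0.6 -0.3 -1.2]
-0.029 [-28.9   0.5] [ 0.7  0.1 -1.7]
-0.027 [-26.9   0.5] [-0.4 -0.3 -0.5]
-0.025 [-25.2   0.5] [-1.9  0.2 -0.1]
-0.023 [-24.1   0.6] [-6.7 -0.8  2.8]
-0.021 [-22.6   0.7] [-9.7 -0.7  4.4]
-0.019 [-20.6   0.7] [-9.6  0.3  2.9]
-0.017 [-18.3   0.6] [-7.7  0.8  2.7]
-0.015 [-16.    0.6] [-6.4  0.3  2.4]
-0.013 [-13.6   0.6] [-5.7  0.5  2.2]
-0.011 [-11.    0.5] [-2.5 -0.5 -0.2]
-0.009 [-8.6  0.5] [-0.4 -0.3 -1.7]
-0.007 [-6.6  0.5] [ 1.3 -0.3 -2. ]
-0.005 [-4.7  0.4] [ 1.8  0.9 -1.6]
-0.003 [-3.   0.5] [ 0.3 -0.4 -1.1]
-0.001 [-0.9  0.5] [ 0.3  0.7 -0.2]
0.001 [0.1 0.6] [-5.2  0.4  1.4]
0.003 [0.4 0.7] [-14.2   0.5   8.3]
0.005 [0.7 0.8] [-25.1  -0.4  14.9]
0.007 [1.  0.9] [-34.1   0.4  21.5]
end 0.1100 t28.98 [0.5978 0.0164 0.1097] F [-33.2  -7.7  21.5] open 0.0079
```

View pics/c5.png

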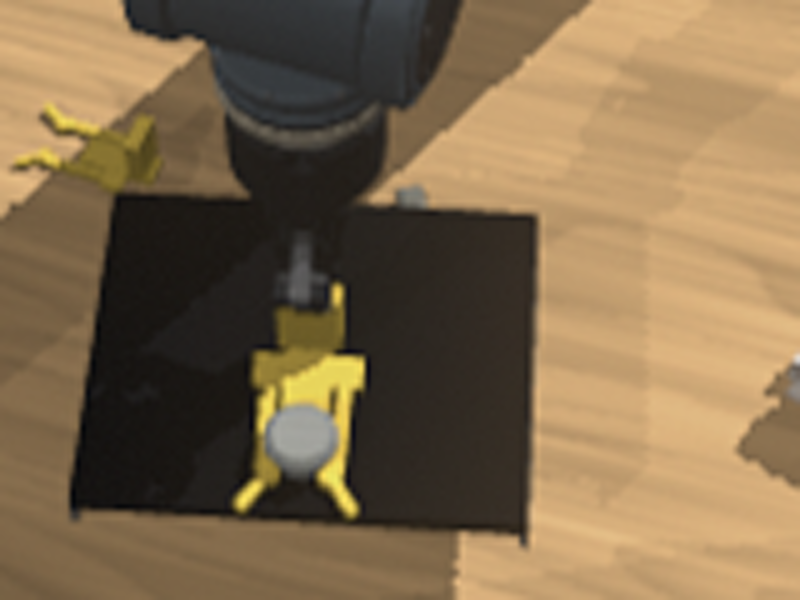

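It snapped at about x = -13 mm, then met the back wall hard at x ≈ 0, so it is home. In the crop the head at (302,440) sits inside the arms. Now I ease off, settle it onto the deck and let go.

Run:
```python
from ins import *
bot.line_to(at(-.0012,.110),v=.04);print(X(),F().round(1))
z=.1095
while z>.106:
    bot.line_to(at(-.0012,z),v=.04)
    if F()[2]>3:break
    z-=.0005
print(z,X(),F().round(1));bot.release();st('rel');print(F().round(1))
bot.line_to(at(-.0012,.2),v=.12);bot.move_to(np.array([.33,-.12,.3]),Rd(0));st('away')
bot.wait(.5);shot('scene','s6');d=shot('top','t6')
a=[cv2.resize(load(k)['img'][y:y+150,x:x+100,::-1],(400,600),interpolation=2) for k,y,x in(('t6',120,205),('s6',115,205))]
cv2.imwrite('pics/c6.png',np.hstack(a))
from m import rect
for n in('t6','s6'):
    d=load(n);P=cloud(d);ok=d['z_map']>0;hsv=cv2.cvtColor(d['img'],cv2.COLOR_RGB2HSV).astype(int)
    l=(P[...,:2]-DECK)@np.array([[c,-s_],[s_,c]]);y=ok&(hsv[...,0]>22)&(hsv[...,0]<36)&(hsv[...,1]>120)&(abs(l[...,0])<.11)&(abs(l[...,1])<.12)&(P[...,2]>.088)
    f=y&(P[...,2]<.105);t=y&(P[...,2]>.13);dkk=ok&(hsv[...,2]<60)&(abs(l[...,0])<.09)&(abs(l[...,1])<.11)&(P[...,2]<.092)
    print(n,'clip x',l[f].min(0).round(4),l[f].max(0).round(4),'z',np.percentile(P[f][:,2],[10,50,90]).round(4),'tab',l[t].mean(0).round(4),P[t][:,2].max().round(4),'deck z',np.median(P[dkk][:,2]))
    for x0 in (.02,.04,.08,.088): 
        w=f&(abs(l[...,0]-x0)<.005); print('   ',x0,np.median(P[w][:,2]).round(4) if w.any() else None,w.sum())
```

```text
[-0.7762177   0.45364904] [-1.7  1.1 -0.4]
0.1085 [-0.93986806  0.49166016] [0.  0.9 3.2]
rel t30.88 [0.5957 0.0155 0.1085] F [0.2 0.7 0. ] open 0.0855
[0.4 0.6 0. ]
away t32.98 [ 0.3306 -0.12    0.2998] F [ 0.3  0.4 -0.2] open 0.0856
t6 clip x [-0.0176 -0.0295] [0.0986 0.0334] z [0.0894 0.0929 0.0962] tab [-0.0036 -0.    ] 0.1461 deck z 0.08521880814955426
    0.02 0.0931 81
    0.04 0.0937 58
    0.08 0.0924 19
    0.088 0.0908 23
s6 clip x [-0.0379 -0.031 ] [0.0996 0.0317] z [0.0913 0.0946 0.098 ] tab [0.0001 0.0016] 0.1468 deck z 0.08701254518130669
    0.02 0.0945 79
    0.04 0.0952 33
    0.08 0.0944 40
    0.088 0.0944 31
```

View pics/c6.png

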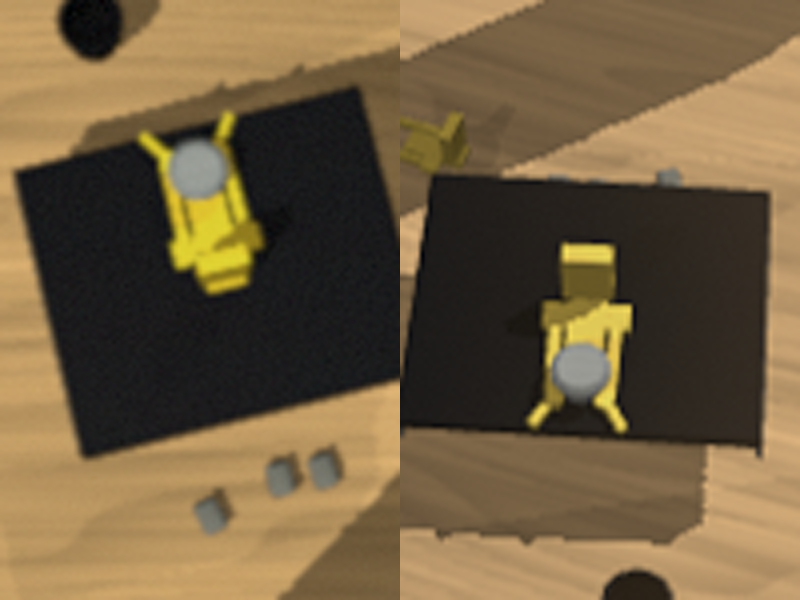

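View pics/s6.png

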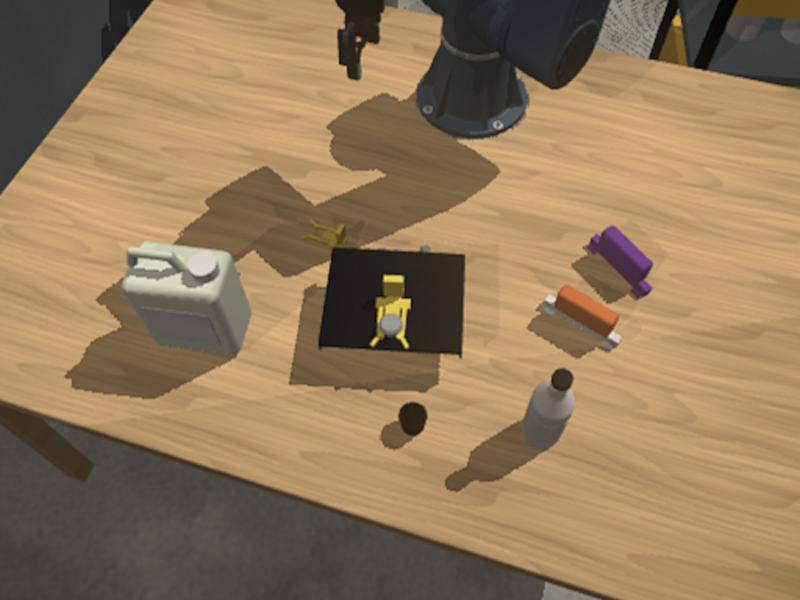

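```bash
python3 -c "
from h import *
bot.close_job()"
```

```text
the job is handed in; nothing more can be done
```

I finished the job in the order asked and handed it in at about 33 s of the 72 s allowed.

- **Stones:** I swept all three off the deck's -x edge with the orange scraper. They lie on the bench and the deck is bare apart from the clip. The hand stayed above them throughout.
- **Scraper:** It is standing on its blade back where it started.
- **Clip:** I pushed the larger yellow clip in sideways. It resisted with about 10 N, snapped past the neck, then met the back wall firmly at about 34 N. I eased it back off the wall, settled it on the deck and let go.
- **Last checks:**
  - The clip's upper face reads about 8 mm above the deck along its length, so it lies flat.
  - The tab is about 67 mm behind the stem axis; 68 is nominal and there is 1.5 mm of play.
  - In the last picture the bottle, canister and black cap look unmoved. I did not measure them.
- **Disagreements:**
  - The two cameras differ by 2–4 mm along the deck.
  - The clip's tip read about 5 mm further forward than nominal while it was held.
  - The finger opening read 7.5 mm on the 14 mm tab.
  - The force trace and final pictures still show it fully seated.

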